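Hang the hand loupe on its sprung hook and test it with a gentle tug

ROBOT

A 6-joint arm with a two-finger parallel gripper is mounted at the origin on a cart in front of the work surface, level with it; the furniture and walls round the work are solid. World frame = base frame: x ahead of the robot, y to its left, z up, the work surface at z = 0. Lengths are in m, angles in rad, forces in N, time in s.
With the tool pointing down it reaches from about 0.325 to 0.775 m from the base axis. Payload 5.5 kg.
Tool frame: the origin (TCP) lies at the very end of the fingers, on their centre line; the grasp point (between the pads) lies 19 mm behind it; z points along the fingers, y is the line along which they close (so a half turn about z gives the same grasp; the last joint's range is limited). The gripper opens to 88 mm and grips with 3 to 60 N. Pads are 20 mm wide; open, the fingers measure 115 mm over their backs; the gripper's body (75 mm by 178 mm) begins 61 mm behind the grasp point.
Start: joints at [1.159, 0.091, 1.231, -0, 1.82, -0.057], TCP at [0.208, 0.563, 0.187] pointing down, gripper open.
Joint ranges: [-2.87, 2.87], [-0.86, 2.18], [0.17, 2.46], [-1.51, 4.65], [0.06, 2.69], [-2.65, 2.65]. Speed limits (rad/s): [2.57, 2.57, 3.01, 3.14, 3.14, 3.14].

INTERFACE

Orientations are given as a unit quaternion [w, x, y, z].
In Python, from plant import monitor, optics, order gives the robot as it stands.
- The arm moves only by the tool drive_tool, never from a script. Its argument "targets" is a list of rows, each a list of 7 numbers: the turn, a rotation vector about the world's x, y, z in units of 6 degrees (1.0 is 6 degrees), then the shift along the world's x, y, z in units of 40 mm (1.0 is 40 mm), then the opening, from 0 (shut) to 1 (fully open). In form: [[wx, wy, wz, dx, dy, dz, jaw], ...]. A call has 1 to 12 rows; each row shifts and turns the commanded pose from where the row before left it; what a row does not reach is not made up. A row lasts 1/10 s, in which the tool goes at most 50 mm and 8.59 degrees, less where a joint would pass 70% of its speed; a pose out of reach is approached as far as the arm can. A call is refused whole if a number of a shift passes 1 or a number of a turn 1, either way. A call with a gripper value outside its range is refused whole. The fingers move at their own pace and stop on an object; "squeeze" is the grip in N (left out, the last holds). Time passes only in rows, so rows that do not move let the fingers close. It gives the time, the measured TCP pose, the force, the opening and the grip force at its end, in the units of the state.
- monitor.state(): the state, without advancing time (a new reading comes with each control period).
- optics.camera(name): name is "side" or "top"; returns the picture (420x560x3 uint8, red, green, blue); there is no depth.
- optics.camera_params(name): a dict with "intrinsics" (3x3 intrinsics, pixels), "rvec" (rotation vector, rad) and "tvec" (3), from world to camera coordinates, as OpenCV has them. Camera axes: x right, y down, z forward; pixel columns grow to the right and rows downward; lengths in m; the calibration is good to about 2 mm. A picture is of the moment at which its call begins. camera_params takes no time and is no camera call.
- order.job_done(): hands the job in; it is judged then, once.
The state is a dict: "time_s": time; "joints": joint angles; "dq": joint speeds; "joint_torque": joint torques, N m; "ee_pos": TCP position; "ee_rot": TCP orientation; "force": force on the tool from outside, world axes, zero at the start; "torque": the same for the moment, N m; "opening": finger opening in m; "finger_force": force on a finger pad.
Only numpy, scipy, OpenCV 4.12 (cv2) and the standard library are available. Lean on these libraries where they do the work, as an engineer would, in place of code of your own. Each camera call takes 0.05 s, during which the arm holds its last target. There are 200 camera calls.

TASK

Take the blue-framed hand loupe by its grip out of its rest and hang it by its eye in the crook of the hook on the stand. Before letting go, tug it down gently, with about 6 newtons and never a yank, and keep that up for a good second to confirm that it is held; then ease off and leave it hanging still, with nothing else on the desk disturbed.

Things in the scene. Friction and masses are not known exactly. Their poses are not given: they have to be found in the camera images.
- loupe: Hand loupe standing upright in its rest, flat in its own y-z plane, z up, same front and back, 0.07 to 0.14 kg, 167 mm tall. Origin: centre of the underside of its foot (foot 14 x 40 mm in x, y, 12 high). Above it a white-rimmed lens 54 mm across, 12 thick, centred at height 35; then the blue hanging eye; then the black grip.
- grip (a point): Middle of the loupe's black grip, 144 mm above the loupe's origin, axes as the loupe's. The grip reaches from 25 mm below to 23 mm above this point, 11 mm thick in x and 14 mm wide in y: grip it from above across the 14 mm.
- eye_top (a point): Top of the loupe's eye opening, 112 mm above the loupe's origin, axes as the loupe's; this point bears on the hook. The eye is a hole through the plate along x (plate 9 mm thick), 22 mm wide in y, reaching 46 mm down from this point; its top is an inverted V that centres itself on the hook.
- stand: Fixed stand: round dark foot 100 mm across, slim telescopic post, hook arm on top pointing to the stand's own -x. Origin: on the post's axis at desk level, z up. The crook's top stands 193 to 207 mm above the desk, different each time and not in this reading: find it by feel or sight. The hook is sprung: it gives straight down 0.5 mm per newton, up to 13 mm; that is not in the reading either.
- under_crook (a point): Desk-level point of the stand straight below the middle of the hook's crook (stand x = -52 mm), axes as the stand's. The arm is a 6 mm steel bar: from the post level to stand x = -30, sloping down 6 mm to the level crook (x = -42 to -62), then up to the tip (x = -74, outermost -77) whose top is 11 mm above the crook's top. Nothing on the stand rises over 18 mm above the crook's top.
- rest: Fixed grey block 60 x 85 mm, 22 high, with a pocket 17 x 43 mm, 14 deep, in which the loupe's foot stands loosely (pull straight up). Origin: centre of the underside; the loupe's plane lies along the block's y.
- drops_a: white eye-drop bottle with blue cap, 25 mm across, 62 tall; bystander, origin at the centre of its underside
- drops_b: white eye-drop bottle with yellow cap, 25 mm across, 62 tall; bystander, origin at the centre of its underside
- contact_case: contact-lens case with one green and one white lid, 30x66x20 mm; bystander, origin at the centre of its underside
- strip_box: small white and orange carton, 34x55x24 mm; bystander, origin at the centre of its underside
- pen_cube: white pen cube with pens, 75x70x165 mm; bystander, origin at the centre of its underside
Mind the look-alikes: they are no part of the job. There is more than one size of the loupe; the one meant has the size given above.

How it is judged:
On the way, in this order (a step that is already met when the one before it is completed fails the run):
1. the loupe is lifted clear of its rest (height (world z) of loupe above 0.05 m and contact force between the fingers and loupe above 0.2 N), for 0.1 s.
2. with the eye on the hook's crook and the loupe still held, it is tugged down with 3.5 to 10 N for 0.8 s (x of eye_top in the frame of stand between -0.07 and -0.034 m and y of eye_top in the frame of stand between -0.009 and 0.009 m and z of eye_top in the frame of stand between 0.175 and 0.213 m and angle between loupe's own z axis and vertical below 0.2 rad and contact force between loupe and stand between 3.5 and 10 N and contact force between the fingers and loupe above 1 N), for 0.8 s.
At the end, for the whole second after the job is handed in: The loupe hangs released and still (under 30 mm/s and 0.4 rad/s) by the top of its eye on the hook arm: eye top 34 to 70 mm in front of the post's axis, within 9 mm of the arm's middle line and 175 to 213 mm above the desk; upright within 0.2 rad; only its own weight on the hook (0.3 to 3 N) (x of eye_top in the frame of stand between -0.07 and -0.034 m and y of eye_top in the frame of stand between -0.009 and 0.009 m and z of eye_top in the frame of stand between 0.175 and 0.213 m and angle between loupe's own z axis and vertical below 0.2 rad and contact force between loupe and stand between 0.3 and 3 N and linear speed of loupe below 0.03 m/s and angular speed of loupe below 0.4 rad/s); the robot touches nothing.
It fails at once if the loupe is pulled or pushed against the stand with more than 14 N (contact force between loupe and stand above 14 N).
It fails at once if the loupe is tipped over or dropped flat (tilt over 0.6 rad) (angle between loupe's own z axis and vertical above 0.6 rad).
It fails at once if the robot itself pushes the stand with more than 10 N (contact force between any of the fingers, the arm and stand above 10 N).
It fails at once if a bystander is shifted more than 20 mm (distance of any of drops_a, drops_b, contact_case, strip_box, pen_cube from where it was at the start of the episode above 0.02 m).
It also fails if it takes over 53 s, if anything falls off the work surface, if the arm or the gripper's body presses on something with over 40 N, if the wrist force passes 120 N, or if a joint passes its speed limit or range.

## Working session

There is one attempt and no reset: what is moved stays moved. The work goes in short steps, Python scripts to look and compute and a tool call to move; the robot and the scene stay as the last step left them, time stands still between calls to the robot, and variables do not carry over. Pictures are saved under pics/ and viewed, at most 10 in all, crops included, and the job is handed in when it is done.

Besides the shell and the picture viewer there is one more tool, called as name(argument=value, ...) on one line, values as JSON. drive_tool: Moves the arm, as the interface text tells. Its arguments: {"type":"object","properties":{"targets":{"type":"array","items":{"type":"array","items":{"type":"number"}}},"squeeze":{"type":"number"}},"required":["targets"]}

```bash
mkdir -p pics; cat > h.py <<'E'
import numpy as np,cv2
from plant import monitor,optics,order
def P(n):
    p=optics.camera_params(n);R=cv2.Rodrigues(np.array(p["rvec"],float))[0];return np.array(p["intrinsics"],float),R,np.array(p["tvec"],float).ravel()
def ray(n,uv):
    K,R,t=P(n);d=R.T@np.linalg.inv(K)@np.array([uv[0],uv[1],1.]);return -R.T@t,d/np.linalg.norm(d)
def onz(n,uv,z):
    c,d=ray(n,uv);return c+d*(z-c[2])/d[2]
def proj(n,X):
    K,R,t=P(n);q=K@(R@np.array(X,float)+t);return q[:2]/q[2]
def tri(a,b):
    c1,d1=ray("top",a);c2,d2=ray("side",b)
    s=np.linalg.lstsq(np.c_[d1,-d2],c2-c1,rcond=None)[0];p,q=c1+s[0]*d1,c2+s[1]*d2
    return (p+q)/2,np.linalg.norm(p-q)
E
python3 - <<'E'
from h import *
for n in("top","side"):
    im=optics.camera(n);cv2.imwrite(f"pics/{n}0.png",cv2.resize(im[:,:,::-1],(784,588),interpolation=cv2.INTER_CUBIC));np.save(n+"0.npy",im)
    c,d=ray(n,(280,210));print(n,c,d)
print(monitor.state())
E
```

```text
top [0.43436545 0.1853887  1.23940765] [ 0.09819722 -0.02196345 -0.99492458]
side [ 0.13921952 -0.69200568  0.7320873 ] [ 0.37426417  0.74799298 -0.54811753]
{'time_s': 0.1, 'joints': array([ 1.15931075e+00,  9.17890514e-02,  1.23174745e+00,  5.29449234e-06,
        1.81981907e+00, -5.66830800e-02]), 'dq': array([ 0.00161865, -0.00173344, -0.00256853,  0.00060162,  0.00071251,
        0.00078229]), 'joint_torque': array([ 1.43882495e-03, -4.47857630e+01, -4.07567561e+01,  7.00536137e-02,
        2.84452597e-02, -1.23120035e-04]), 'ee_pos': array([0.20830064, 0.56232848, 0.18582691]), 'ee_rot': array([-2.06952440e-04,  1.76471496e-01,  9.84305356e-01, -8.56822815e-04]), 'force': array([-0.02302384, -0.3594404 , -0.18761826]), 'torque': array([-0.00662317,  0.01083747,  0.03844678]), 'finger_force': 0.0, 'opening': 0.08782027665033532}
```

View pics/top0.png

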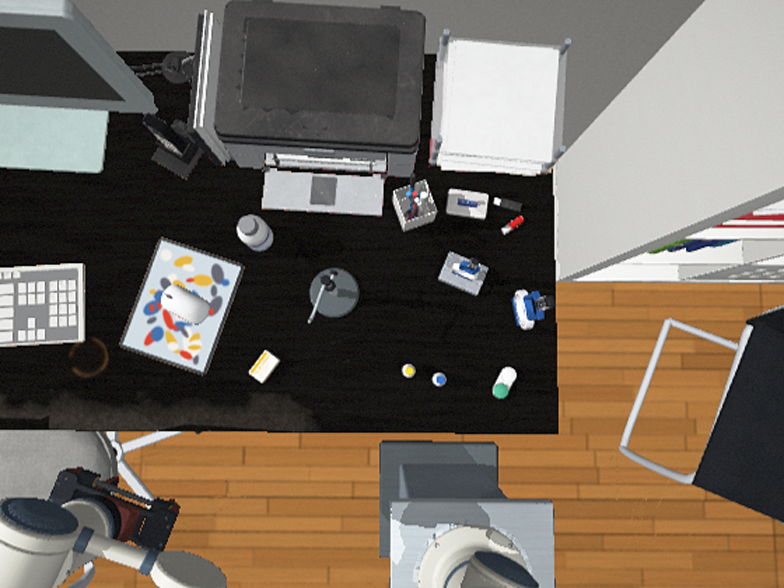

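View pics/side0.png

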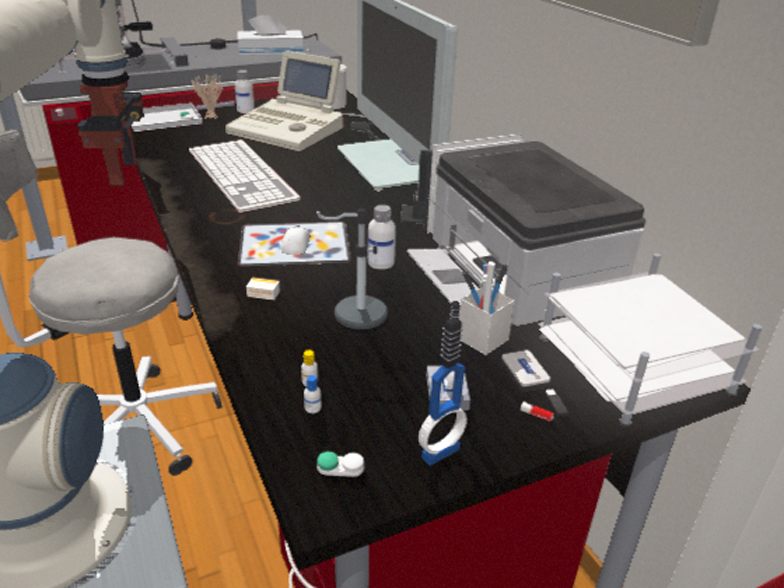

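```bash
python3 - <<'E'
from h import *
t=np.load("top0.npy")[165:245,205:405,::-1];s=np.load("side0.npy")[205:340,270:400,::-1]
cv2.imwrite("pics/c1.png",cv2.resize(t,None,fx=4,fy=4,interpolation=cv2.INTER_CUBIC))
cv2.imwrite("pics/c2.png",cv2.resize(s,None,fx=4.4,fy=4.4,interpolation=cv2.INTER_CUBIC))
E
```

```text
(no output)
```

View pics/c1.png

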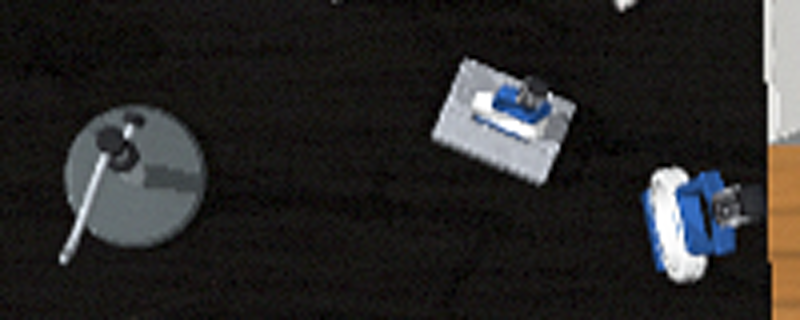

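View pics/c2.png

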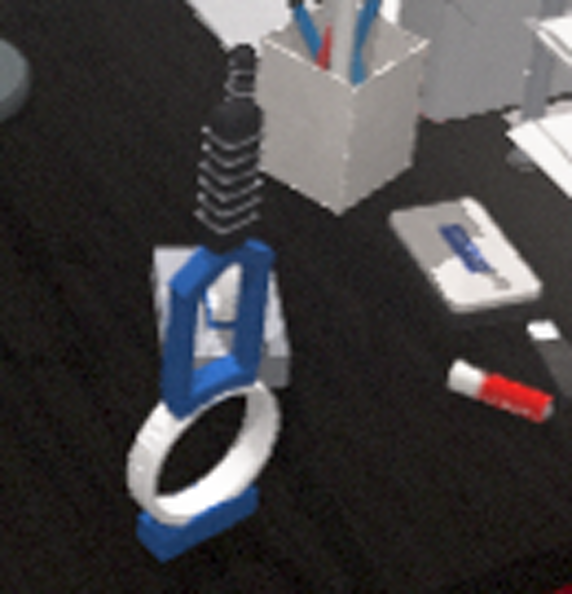

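Target: the small loupe in the grey rest (top ≈ (463,270) of 784-wide view), with its cap at crop (537,85). The larger free-standing one at (530,308) is the decoy. The stand's foot is at (334,293) with the hook tip towards lower left at (309,320). Side view: post at (362,260), hook tip at (320,214).

```bash
python3 - <<'E'
from h import *
t=np.load("top0.npy").astype(int);s=np.load("side0.npy").astype(int)
def T(x,y):return np.array([205+(x+.5)/4-.5,165+(y+.5)/4-.5])
def masks(im):
    mx,mn=im.max(2),im.min(2);return mx,mx-mn
mx,sat=masks(t)
# rest
m=((mx>110)&(sat<40)); z=np.zeros_like(m);z[175:215,308:352]=1;m&=z
b=(t[:,:,2]-t[:,:,0]>40)&z
c=cv2.findContours(((m|b)*255).astype(np.uint8),0,2)[0];c=max(c,key=cv2.contourArea)
r=cv2.minAreaRect(cv2.convexHull(c));bx=cv2.boxPoints(r);print("rest px",r,cv2.contourArea(c));W=np.array([onz("top",p,.022) for p in bx]);print(W.round(4),W.mean(0).round(4))
for i in range(4):
    e=W[(i+1)%4]-W[i];print("edge",np.linalg.norm(e).round(4),np.degrees(np.arctan2(e[1],e[0])).round(1))
# foot
z=np.zeros_like(m);z[185:232,215:262]=1;f=((mx>45)&z).astype(np.uint8)*255
f=cv2.morphologyEx(f,cv2.MORPH_OPEN,np.ones((5,5)));c=max(cv2.findContours(f,0,2)[0],key=cv2.contourArea)
el=cv2.fitEllipse(cv2.convexHull(c));print("foot",el)
for h in(0,.01,.02):print(h,onz("top",el[0],h).round(4))
k=560/784
# hook tip
tip,e=tri(T(65,260),(319*k,214*k));print("tip",tip,e)
p,e=tri(T(113,138),(362*k,212*k));print("posttop",p,e)
g,e=tri(T(537,83),(270+241/4.4,205+48/4.4));print("cap",g,e)
for n in("top","side"):print(onz(n,T(537,83) if n=="top" else (270+241/4.4,205+48/4.4),.175))
print("drops/pen/case")
for nm,uv,zz in(("yel",(408,370),.062),("blu",(439,379),.062),("case",(504,383),.02),("box",(264,366),.024),("pen",(414,200),.09)):print(nm,onz("top",(uv[0]*k,uv[1]*k),zz).round(3))
E
```

```text
rest px ((330.5172119140625, 194.79312133789062), (30.46309471130371, 21.534257888793945), 23.198591232299805) 581.0
[[ 0.5871  0.0685  0.022 ]
 [ 0.6433  0.0446  0.022 ]
 [ 0.61   -0.0338  0.022 ]
 [ 0.5541 -0.0096  0.022 ]] [0.5986 0.0174 0.022 ]
edge 0.0611 -23.0
edge 0.0852 -113.0
edge 0.061 156.6
edge 0.0848 67.1
foot ((238.1573486328125, 208.69224548339844), (35.11602783203125, 36.0439567565918), 29.806682586669922)
0 [0.5594 0.2767 0.    ]
0.01 [0.5583 0.276  0.01  ]
0.02 [0.5573 0.2753 0.02  ]
tip [0.49004871 0.30110184 0.20454876] 0.002640885926258525
posttop [0.56047966 0.27454228 0.2074993 ] 0.001264785811131204
cap [0.60045239 0.01797595 0.17058505] 0.0035775242352723818
[0.60140477 0.01787516 0.175     ]
[0.5949539  0.01266734 0.175     ]
drops/pen/case
yel [0.406 0.128 0.062]
blu [0.389 0.069 0.062]
case [ 0.381 -0.063  0.02 ]
box [0.41  0.409 0.024]
pen [0.729 0.119 0.09 ]
```

```bash
python3 - <<'E'
from h import *
t=np.load("top0.npy").astype(int)
mx,mn=t.max(2),t.min(2)
z=np.zeros(mx.shape,bool);z[198:233,215:235]=1
m=(mx>130)&z
ys,xs=np.nonzero(m);print(len(xs),xs.min(),xs.max(),ys.min(),ys.max())
pts=np.array([onz("top",p,.203)[:2] for p in zip(xs,ys)])
vx,vy,x0,y0=cv2.fitLine(pts.astype(np.float32),cv2.DIST_HUBER,0,.01,.01).ravel()
a=np.degrees(np.arctan2(vy,vx));d=np.array([vx,vy]);q=(pts-[x0,y0])@d
print("angle",a,"ends",np.array([x0,y0])+d*q.min(),np.array([x0,y0])+d*q.max(),q.max()-q.min())
u=d if vx>0 else -d; n=np.array([-u[1],u[0]])
for o in([.5583,.276],[.5605,.2745]):print("off axis",(np.array(o)-[x0,y0])@n)
# decoy
g,e=tri((205+745/4,165+200/4),(270+235/4.4,205+110/4.4));print("decoy top",g,e)
# loupe in rest: blue/white direction
z=np.zeros(mx.shape,bool);z[183:202,320:346]=1
b=(t[:,:,2]-t[:,:,0]>40)&z
ys,xs=np.nonzero(b);p=np.array([onz("top",q,.1)[:2] for q in zip(xs,ys)]);v=cv2.fitLine(p.astype(np.float32),2,0,.01,.01).ravel();print("loupe dir",np.degrees(np.arctan2(v[1],v[0])),v)
E
```

```text
69 220 231 203 230
angle -20.006538 ends [0.48775181 0.30312614] [0.55251762 0.27954494] 0.06892520372533018
off axis -0.0013527085168624341
off axis -0.002009508637931399
decoy top [ 0.52515859 -0.09442735  0.22958971] 0.0009566902160797739
loupe dir 88.70711 [0.02256317 0.9997454  0.5957495  0.0213808 ]
```

drive_tool(targets=[[0,0,0,0,0,0.5,1],[0,0,0,0,0,0.7,1],[0,0,0,0,0,0.7,1],[0,0,0,0.3,-0.4,0.1,1],[0,0,0,0.5,-0.7,0,1],[0,0,0,0.5,-0.7,0,1],[0,0,0,0.5,-0.7,0,1],[0,0,0,0.5,-0.7,0,1],[0,0,0,0.5,-0.7,0,1],[0,0,0,0.5,-0.7,0,1],[0,0,0,0.5,-0.7,0,1],[0,0,0,0.5,-0.7,0,1]])

```text
time_s: 1.3
ee_pos: [0.381, 0.3203, 0.2653]
ee_rot: [-0.0, 0.177, 0.984, -0.001]
force: [0.2, 0.6, -0.5]
opening: 0.0877
finger_force: 0.0
```

The hook points along −20°, its tip is at (0.488, 0.303) and the crook at about (0.510, 0.294). The decoy's top is at z 0.23, so it isn't the target and is clear of the approach. Going over the loupe now.

drive_tool(targets=[[0,0,0,0.545,-0.755,0,1],[0,0,0,0.545,-0.755,0,1],[0,0,0,0.545,-0.755,0,1],[0,0,0,0.545,-0.755,0,1],[0,0,0,0.545,-0.755,0,1],[0,0,0,0.545,-0.755,0,1],[0,0,0,0.545,-0.755,0,1],[0,0,0,0.545,-0.755,0,1],[0,0,-0.25,0.545,-0.755,0,1],[0,0,-0.2,0.545,-0.755,0,1],[0,0,0,0,0,0,1],[0,0,0,0,0,0,1]])

```text
time_s: 2.5
ee_pos: [0.5979, 0.0193, 0.265]
ee_rot: [-0.002, 0.201, 0.98, -0.0]
force: [0.0, -0.1, -0.4]
opening: 0.0879
finger_force: 0.0
```

```bash
python3 - <<'E'
from h import *
s=monitor.state();print(s["ee_pos"],s["force"])
im=optics.camera("side")[170:300,230:400,::-1];cv2.imwrite("pics/d.png",cv2.resize(im,None,fx=4.4,fy=4.4,interpolation=cv2.INTER_CUBIC))
print((proj("side",s["ee_pos"])-[230,170])*4.4)
E
```

```text
[0.59792616 0.01931763 0.26497432] [ 0.01841296 -0.1410263  -0.37604967]
[431.65423298  25.68514798]
```

View pics/d.png

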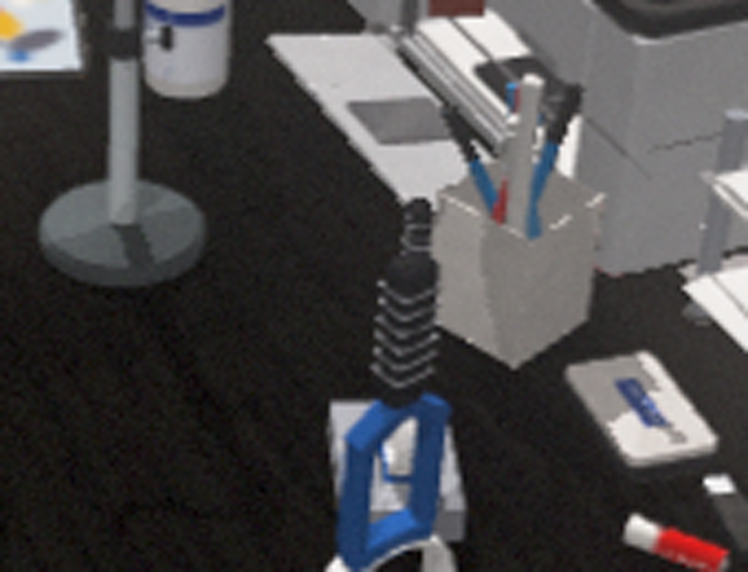

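The picture shows the small loupe's black cap at crop (418,205), directly under the tool, with the open fingers just above the crop. Descending 128 mm and gripping.

drive_tool(targets=[[0,0,0,0,-0.05,-0.5,1],[0,0,0,0,0,-0.5,1],[0,0,0,0,0,-0.5,1],[0,0,0,0,0,-0.5,1],[0,0,0,0,0,-0.5,1],[0,0,0,0,0,-0.4,1],[0,0,0,0,0,-0.2,1],[0,0,0,0,0,-0.1,1],[0,0,0,0,0,0,0.6],[0,0,0,0,0,0,0.4],[0,0,0,0,0,0,0.3],[0,0,0,0,0,0,0.25]], squeeze=15)

```text
time_s: 3.75
ee_pos: [0.5988, 0.0186, 0.1397]
ee_rot: [0.001, 0.2, 0.98, 0.0]
force: [0.5, 0.3, -0.2]
opening: 0.0593
finger_force: 0.0
```

drive_tool(targets=[[0,0,0,0,0,0,0.2],[0,0,0,0,0,0,0.17],[0,0,0,0,0,0,0.1],[0,0,0,0,0,0,0.0],[0,0,0,0,0,0,0.0],[0,0,0,0,0,0,0.0],[0,0,0,0,0,0,0.0],[0,0,0,0,0,0,0.0]], squeeze=15)

```text
time_s: 4.55
ee_pos: [0.599, 0.0185, 0.1401]
ee_rot: [0.001, 0.2, 0.98, 0.0]
force: [0.2, -0.3, 5.5]
opening: 0.0004
finger_force: 2.6
```

```bash
python3 - <<'E'
from h import *
s=monitor.state();print(s["ee_pos"],s["force"],s["torque"],s["opening"],s["finger_force"])
a=optics.camera("side")[150:290,260:400,::-1];b=optics.camera("top")[140:240,270:400,::-1]
print((proj("side",s["ee_pos"])-[260,150])*3)
cv2.imwrite("pics/e.png",np.hstack([cv2.resize(a,(420,420),interpolation=3),cv2.resize(b,(380,420),interpolation=3)]))
E
```

```text
[0.59895985 0.01851446 0.14013422] [ 0.22434315 -0.33571159  5.48480723] [-0.07630297  0.01860823  0.03308877] 0.00035583298173663577 2.6491888985037804
[191.11062539 233.43298179]
```

View pics/e.png

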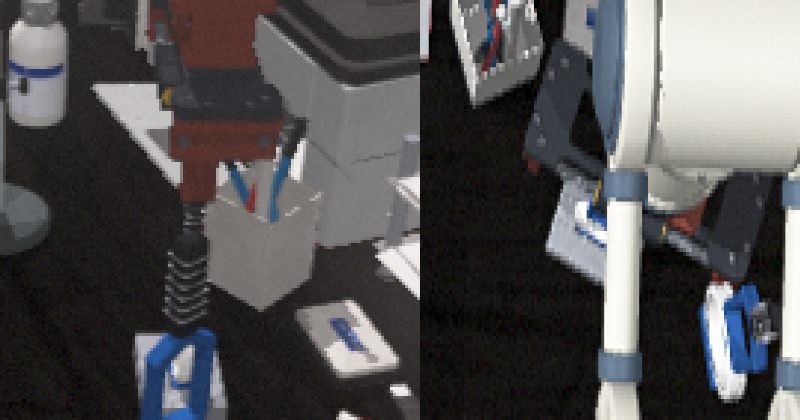

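```bash
python3 - <<'E'
from h import *
s=monitor.state();print("proj start tcp",proj("side",[.2083,.5623,.1858])*1.4,"z+.02",proj("side",[.2083,.5623,.2058])*1.4)
o=np.array([290,185])
a=optics.camera("side")[185:245,290:370,::-1].copy()
b=np.load("side0.npy")[185:245,290:370,::-1].copy()
for z in(.137,.145,.155,.165,.175):print(z,((proj("side",[.599,.0174,z])-o)*5+2))
cv2.imwrite("pics/f.png",np.hstack([cv2.resize(i,(400,300),interpolation=0) for i in(b,a)]))
E
```

```text
proj start tcp [126.75727946 190.10531352] z+.02 [124.78279636 180.12581668]
0.137 [171.32320726 223.52092788]
0.145 [172.84585229 207.98164369]
0.155 [174.7675859  188.36947924]
0.165 [176.71010434 168.54519614]
0.175 [178.67374665 148.50533436]
```

View pics/f.png

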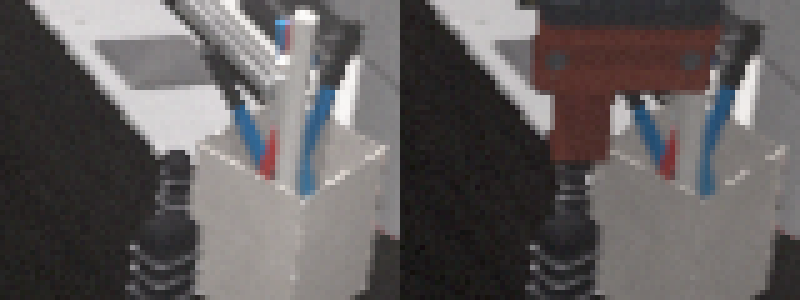

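```bash
python3 - <<'E'
from h import *
u=np.array([.347,.938,0])
T=np.array([.2083,.5623,.1858])
for k in(-.05,.05):print("side0 784px",proj("side",T+k*u)*1.4, "z+.028",proj("side",T+k*u+[0,0,.028])*1.4)
im=np.load("side0.npy").astype(int);m=(im[:,:,0]-im[:,:,2]>35)&(im[:,:,0]<160)
m[:, :45]=0;m[:,110:]=0;m[:60]=0;m[150:]=0
for r in range(90,150,3):
    c=np.nonzero(m[r,70:110])[0]+70
    if len(c):print(r*1.4,c.min()*1.4,c.max()*1.4,len(c))
t=optics.camera("top")
e=monitor.state()["ee_pos"];print("top crop proj",[(proj("top",e+[0,0,h])-[270,140])*[380/130,4.2] for h in(0,.08,.12)])
a=np.load("side0.npy")[75:150,50:130,::-1];b=t[140:240,300:400,::-1]
cv2.imwrite("pics/g.png",np.hstack([cv2.resize(a,(400,375),interpolation=0),cv2.resize(b,(375,375),interpolation=0)]))
E
```

```text
side0 784px [120.24771901 201.8441245 ] z+.028 [117.2962453  187.49082075]
side0 784px [132.85327444 179.11229281] z+.028 [130.24059267 165.41286112]
130.2 128.79999999999998 128.79999999999998 1
134.39999999999998 98.0 128.79999999999998 18
138.6 98.0 121.8 13
142.79999999999998 98.0 121.8 18
147.0 98.0 121.8 18
151.2 98.0 120.39999999999999 17
155.39999999999998 98.0 121.8 17
159.6 98.0 121.8 18
163.79999999999998 98.0 135.79999999999998 21
168.0 98.0 137.2 29
172.2 98.0 138.6 30
176.39999999999998 98.0 138.6 29
180.6 98.0 141.39999999999998 32
184.79999999999998 98.0 142.79999999999998 29
189.0 98.0 144.2 34
193.2 98.0 147.0 36
197.39999999999998 98.0 147.0 36
201.6 98.0 149.79999999999998 38
205.79999999999998 98.0 151.2 39
top crop proj [array([194.35215838, 203.56353818]), array([209.34574573, 182.57462014]), array([217.74441074, 170.81766782])]
```

View pics/g.png

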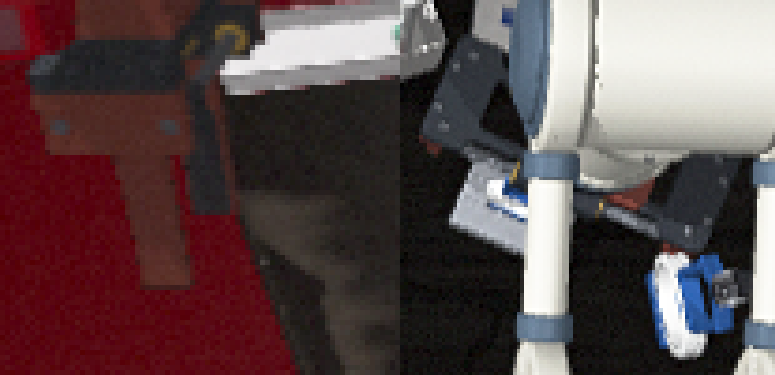

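The pictures show the finger ends about 29 mm above the reported TCP: the start view has the near finger's end at (117,185) instead of (120,202), and now it is on the cap at crop y≈160 instead of 217. The 5.5 N upward force agrees, so the fingers closed on top of the cap. I'll raise, open, go about 30 mm lower and regrip.

drive_tool(targets=[[0,0,0,0,0,0.15,0],[0,0,0,0,0,0.15,0.2],[0,0,0,0,0,0.1,0.5],[0,0,0,0,0,0,0.8],[0,0,0,0,0,0,0.8],[0,0,0,0,0,0,0.8],[0,0,0,0,0,0,0.8],[0,0,0,0,0,0,0.8],[0,0,0,0,0,0,0.8]], squeeze=15)

```text
time_s: 5.65
ee_pos: [0.5984, 0.0186, 0.1547]
ee_rot: [-0.0, 0.2, 0.98, -0.0]
force: [0.3, -0.3, -0.8]
opening: 0.0611
finger_force: 0.0
```

```bash
python3 - <<'E'
from h import *
s=monitor.state();print(s["ee_pos"],s["force"],s["opening"])
a=optics.camera("side")[185:245,290:370];b=np.load("side0.npy")[185:245,290:370]
# cap template shift
T=b[28:60,26:40]; r=cv2.matchTemplate(a,T,cv2.TM_CCOEFF_NORMED);print(cv2.minMaxLoc(r),"was (26,28)")
cv2.imwrite("pics/i.png",cv2.resize(a[:,:,::-1],(640,480),interpolation=0))
E
```

```text
[0.59839906 0.01862539 0.15467961] [ 0.26383759 -0.26323001 -0.7666618 ] 0.06113892011466902
(-0.3919796645641327, 0.7011152505874634, (21, 0), (26, 28)) was (26,28)
```

View pics/i.png

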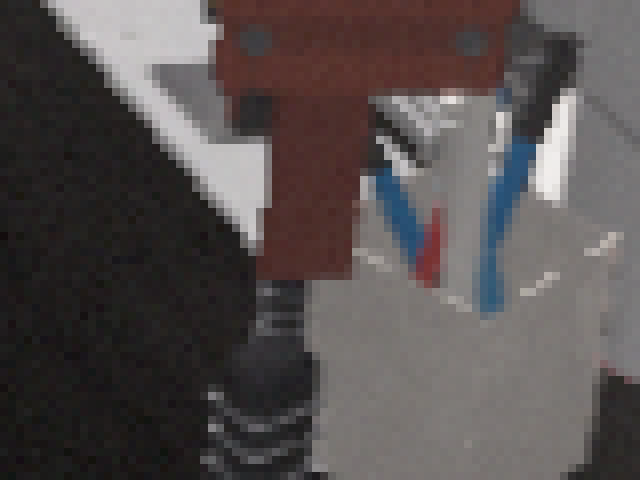

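The loupe has not moved (template match at the same place), and the near finger's end is at crop (305,278), in front of the cap. Descending 46 mm and closing.

drive_tool(targets=[[0,0,0,0,-0.03,-0.3,0.8],[0,0,0,0,0,-0.3,0.8],[0,0,0,0,0,-0.3,0.8],[0,0,0,0,0,-0.17,0.8],[0,0,0,0,0,-0.1,0.8],[0,0,0,0,0,0,0.8],[0,0,0,0,0,0,0.3],[0,0,0,0,0,0,0],[0,0,0,0,0,0,0],[0,0,0,0,0,0,0],[0,0,0,0,0,0,0],[0,0,0,0,0,0,0]], squeeze=15)

```text
time_s: 6.9
ee_pos: [0.5985, 0.0174, 0.1081]
ee_rot: [0.0, 0.2, 0.98, 0.0]
force: [-0.4, -0.6, 1.0]
opening: 0.0258
finger_force: 0.0
```

drive_tool(targets=[[0,0,0,0,0,0,0],[0,0,0,0,0,0,0],[0,0,0,0,0,0,0],[0,0,0,0,0,0,0]], squeeze=15)

```text
time_s: 7.3
ee_pos: [0.5984, 0.0174, 0.108]
ee_rot: [-0.0, 0.2, 0.98, -0.0]
force: [0.1, -0.3, 0.1]
opening: 0.0137
finger_force: 15.0
```

Gripped (13.7 mm opening, 15 N). Lifting straight up.

drive_tool(targets=[[0,0,0,0,0,0,0],[0,0,0,0,0,0.1,0],[0,0,0,0,0,0.15,0],[0,0,0,0,0,0.2,0],[0,0,0,0,0,0.3,0],[0,0,0,0,0,0.4,0],[0,0,0,0,0,0.4,0],[0,0,0,0,0,0.4,0],[0,0,0,0,0,0.3,0],[0,0,0,0,0,0.2,0],[0,0,0,0,0,0.1,0],[0,0,0,0,0,0,0]], squeeze=25)

```text
time_s: 8.5
ee_pos: [0.5986, 0.0174, 0.2105]
ee_rot: [0.0, 0.2, 0.98, 0.0]
force: [0.6, 0.3, -1.5]
opening: 0.0137
finger_force: 25.0
```

drive_tool(targets=[[0,0,0,-0.25,0.2,0,0],[0,0,0,-0.5,0.4,0,0],[0,0,0,-0.6,0.5,0,0],[0,0,0,-0.65,0.6,0,0],[0,0,0,-0.65,0.6,0,0],[0,0,0,-0.4,0.6,0,0],[0,0,0.1,-0.2,0.7,0,0],[0,0,0.1,0,0.7,0,0],[0,0,0.1,0,0.7,0,0],[0,0,0.1,0,0.7,0,0],[0,0,0.1,0,0.6,0,0],[0,0,0,0,0.4,0,0]])

```text
time_s: 9.7
ee_pos: [0.4671, 0.287, 0.209]
ee_rot: [-0.001, 0.173, 0.985, -0.0]
force: [-0.2, 0.0, -1.1]
opening: 0.0142
finger_force: 25.0
```

drive_tool(targets=[[0,0,0,0,0.3,0,0],[0,0,0,0,0.2,0,0],[0,0,0,0,0.08,0,0],[0,0,0,0,0,0,0],[0,0,0,0,0,0,0],[0,0,0,0,0,0,0]])

```text
time_s: 10.3
ee_pos: [0.4687, 0.308, 0.2102]
ee_rot: [0.0, 0.174, 0.985, 0.0]
force: [0.1, -0.0, -0.8]
opening: 0.0138
finger_force: 25.0
```

```bash
python3 - <<'E'
from h import *
s=monitor.state();print(s["ee_pos"],s["force"],s["opening"],s["finger_force"])
e=s["ee_pos"]
a=optics.camera("side")
o=np.array([190,110])
for nm,p in(("eye",e+[0,0,.012]),("eyebot",e+[0,0,-.034]),("crook",[.510,.294,.2])):print(nm,(proj("side",p)-o)*5+2)
cv2.imwrite("pics/j.png",cv2.resize(a[110:230,190:350,::-1],(800,600),interpolation=0))
E
```

```text
[0.46866384 0.30804468 0.21022967] [ 0.11040219 -0.04509861 -0.75370765] 0.013775350450729366 24.999848306179047
eye [139.67309275 184.23726502]
eyebot [143.43315141 270.70810961]
crook [233.1685672 224.048576 ]
```

View pics/j.png

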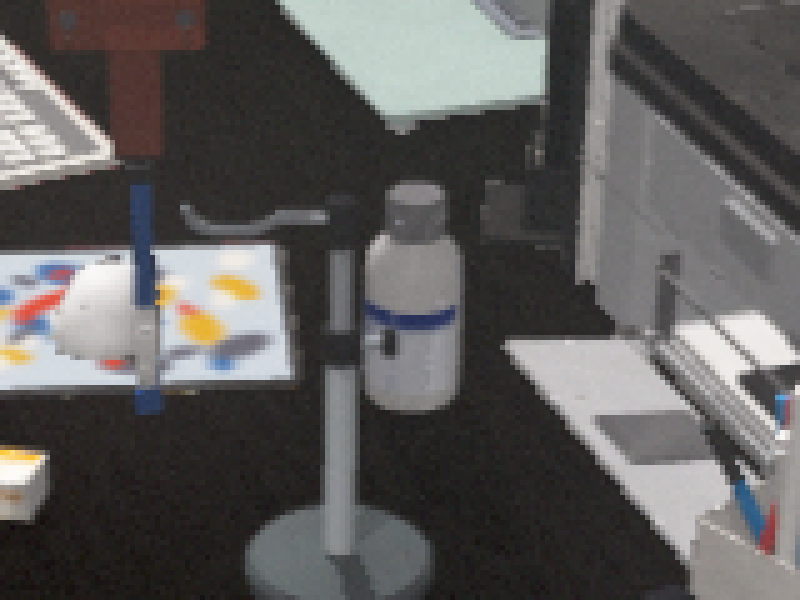

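The loupe is held edge-on with its eye at crop y≈185–271. The hook tip is at (185,207) and the crook at (235,226), so its height is about 0.200. The eye's height suits threading, so I'm moving in along the arm.

drive_tool(targets=[[0,0,0,0.05,-0.017,0,0],[0,0,0,0.1,-0.034,0,0],[0,0,0,0.1,-0.034,0,0],[0,0,0,0.1,-0.034,0,0],[0,0,0,0.1,-0.034,0,0],[0,0,0,0.1,-0.034,0,0],[0,0,0,0,0,0,0],[0,0,0,0,0,0,0]])

```text
time_s: 11.15
ee_pos: [0.4905, 0.3011, 0.2099]
ee_rot: [-0.0, 0.174, 0.985, -0.0]
force: [-0.2, 0.1, -1.2]
opening: 0.0138
finger_force: 25.0
```

drive_tool(targets=[[0,0,0,0.1,-0.034,0,0],[0,0,0,0.1,-0.034,0,0],[0,0,0,0.1,-0.034,0,0],[0,0,0,0.1,-0.034,0,0],[0,0,0,0.05,-0.017,0,0],[0,0,0,0.03,-0.01,0,0],[0,0,0,0,0,0,0],[0,0,0,0,0,0,0]])

```text
time_s: 11.95
ee_pos: [0.5096, 0.2947, 0.21]
ee_rot: [-0.0, 0.174, 0.985, 0.0]
force: [0.5, -0.0, -0.5]
opening: 0.014
finger_force: 25.0
```

drive_tool(targets=[[0,0,0,0,0,-0.05,0],[0,0,0,0,0,-0.05,0],[0,0,0,0,0,-0.05,0],[0,0,0,0,0,-0.05,0],[0,0,0,0,0,-0.05,0],[0,0,0,0,0,-0.05,0],[0,0,0,0,0,0,0],[0,0,0,0,0,0,0]])

```text
time_s: 12.75
ee_pos: [0.5096, 0.2946, 0.198]
ee_rot: [-0.0, 0.174, 0.985, -0.0]
force: [0.8, 1.0, -2.3]
opening: 0.0136
finger_force: 25.0
```

drive_tool(targets=[[0,0,0,0,0,-0.03,0],[0,0,0,0,0,-0.03,0],[0,0,0,0,0,-0.03,0],[0,0,0,0,0,-0.03,0],[0,0,0,0,0,0,0],[0,0,0,0,0,0,0]])

```text
time_s: 13.35
ee_pos: [0.5096, 0.2946, 0.1932]
ee_rot: [-0.0, 0.174, 0.985, -0.0]
force: [0.1, -0.5, -1.1]
opening: 0.0138
finger_force: 25.0
```

drive_tool(targets=[[0,0,0,0,0,-0.025,0],[0,0,0,0,0,-0.025,0],[0,0,0,0,0,-0.025,0],[0,0,0,0,0,0,0],[0,0,0,0,0,0,0]])

```text
time_s: 13.85
ee_pos: [0.5097, 0.2946, 0.1906]
ee_rot: [0.0, 0.174, 0.985, 0.0]
force: [0.1, -0.6, 1.3]
opening: 0.0135
finger_force: 25.0
```

Contact begins at about ee z 0.191. Continuing in small steps.

drive_tool(targets=[[0,0,0,0,0,-0.02,0],[0,0,0,0,0,-0.015,0],[0,0,0,0,0,0,0],[0,0,0,0,0,0,0]])

```text
time_s: 14.25
ee_pos: [0.5098, 0.2947, 0.1893]
ee_rot: [0.0, 0.174, 0.985, 0.0]
force: [-0.2, -1.3, 3.2]
opening: 0.0142
finger_force: 25.0
```

```bash
python3 - <<'E'
from h import *
v=[]
for i in range(6):
    optics.camera("side");s=monitor.state();v.append([*s["force"],s["ee_pos"][2]*1e3])
v=np.array(v);print(v.mean(0).round(2),v.std(0).round(2))
E
```

```text
[ -0.42  -0.57   3.73 189.09] [0.48 0.42 0.45 0.06]
```

drive_tool(targets=[[0,0,0,0,0,-0.012,0],[0,0,0,0,0,-0.012,0],[0,0,0,0,0,0,0],[0,0,0,0,0,0,0]])

```text
time_s: 14.95
ee_pos: [0.5097, 0.2947, 0.1882]
ee_rot: [0.0, 0.174, 0.985, 0.0]
force: [0.5, -0.8, 6.3]
opening: 0.014
finger_force: 25.0
```

```bash
python3 - <<'E'
from h import *
v=[]
for i in range(22):
    optics.camera("side");s=monitor.state();v.append([*s["force"],s["ee_pos"][2]*1e3,s["finger_force"]])
v=np.array(v);print(v.mean(0).round(2),v.std(0).round(2),v[:,2].round(1))
E
```

```text
[ -0.33  -0.57   5.16 188.23  25.  ] [0.61 0.44 0.45 0.01 0.  ] [5.7 5.4 5.1 5.6 5.2 5.1 4.9 4.9 5.6 5.3 4.8 4.6 4.3 5.8 5.2 4.6 5.  4.5
 4.9 5.7 5.5 5.9]
```

Tug held for about 1.5 s, with 5.2 N at the wrist and about 6 N on the hook. Easing off, then opening gently.

drive_tool(targets=[[0,0,0,0,0,0.013,0],[0,0,0,0,0,0.013,0],[0,0,0,0,0,0.013,0],[0,0,0,0,0,0.013,0],[0,0,0,0,0,0.01,0],[0,0,0,0,0,0,0],[0,0,0,0,0,0,0],[0,0,0,0,0,0,0]], squeeze=10)

```text
time_s: 16.85
ee_pos: [0.5096, 0.2946, 0.1901]
ee_rot: [-0.0, 0.174, 0.985, -0.0]
force: [0.0, -1.2, 1.8]
opening: 0.0138
finger_force: 10.0
```

drive_tool(targets=[[0,0,0,0,0,0,0.155],[0,0,0,0,0,0,0.17],[0,0,0,0,0,0,0.18],[0,0,0,0,0,0,0.2],[0,0,0,0,0,0,0.25],[0,0,0,0,0,0,0.3],[0,0,0,0,0,0,0.4],[0,0,0,0,0,0,0.5],[0,0,0,0,0,0,0.5],[0,0,0,0,0,0,0.5],[0,0,0,0,0,0,0.5],[0,0,0,0,0,0,0.5]], squeeze=5)

```text
time_s: 18.05
ee_pos: [0.5097, 0.2946, 0.1904]
ee_rot: [0.0, 0.174, 0.985, -0.0]
force: [-1.0, -0.6, 0.3]
opening: 0.0437
finger_force: 0.0
```

Released. Rising clear.

drive_tool(targets=[[0,0,0,0,0,0.1,0.5],[0,0,0,0,0,0.2,0.5],[0,0,0,0,0,0.3,0.5],[0,0,0,0,0,0.4,0.5],[0,0,0,0,0,0.4,0.5],[0,0,0,0,0,0.4,0.5],[0,0,0,0,0,0.4,0.5],[0,0,0,0,0,0.2,0.5],[0,0,0,0,0,0,0.5],[0,0,0,0,0,0,0.5],[0,0,0,0,0,0,0.5],[0,0,0,0,0,0,0.5]])

```text
time_s: 19.25
ee_pos: [0.5095, 0.2945, 0.2853]
ee_rot: [-0.001, 0.174, 0.985, -0.001]
force: [0.0, 0.7, 0.2]
opening: 0.0442
finger_force: 0.0
```

```bash
python3 - <<'E'
from h import *
F=[]
for i in range(24):
    a=optics.camera("side").astype(int);m=(a[:,:,2]-a[:,:,0]>40);m[:135]=0;m[200:]=0;m[:,:215]=0;m[:,260:]=0
    y,x=np.nonzero(m);F.append((len(x),x.mean(),y.mean(),x.min(),x.max(),y.min(),y.max()))
F=np.array(F);print(F[::4].round(2));print(proj("side",[.5096,.2946,.2]))
for r in range(140,195,4):
    c=np.nonzero(m[r])[0];print(r,c.mean().round(1) if len(c) else None,len(c),end="; ")
E
```

```text
[[ 91.   235.58 175.64 220.   239.   154.   198.  ]
 [ 89.   235.6  175.87 220.   239.   154.   198.  ]
 [ 89.   235.56 175.7  220.   239.   154.   198.  ]
 [ 91.   235.62 175.58 220.   239.   154.   198.  ]
 [ 91.   235.62 175.58 220.   239.   154.   198.  ]
 [ 89.   235.56 175.7  220.   239.   154.   198.  ]]
[235.98697744 154.33299217]
140 None 0; 144 None 0; 148 None 0; 152 None 0; 156 236.0 3; 160 236.5 2; 164 236.5 2; 168 236.5 2; 172 237.0 3; 176 237.0 3; 180 None 0; 184 None 0; 188 None 0; 192 None 0;
```

The loupe hangs still and upright on the crook: the eye is at px (236,154) as predicted and does not move over 1.2 s. The fingers are well above it.

```bash
python3 -c "
from plant import order;print(order.job_done())"
```

```text
the job is handed in; nothing more can be done
None
```

The 167 mm loupe hangs still and upright by its eye on the hook after a tug of about 6 N held for more than a second. The gripper is clear and the job is handed in; no verdict came back. The first grasp closed on top of the grip, so I had to regrip 30 mm lower; I saw nothing else moved, but did not measure the other items at the end.

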